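# Fold back the crate's half lid

### The job

Open the small white crate: with the fingertips, push its hinged half lid up by the round bar on its free edge and over the hinge in the middle, until it lies flat on top of the fixed half. Do it gently, pushing all the way down without flinging the lid or pinching it, and leave the cup, tamper, jug, jar and canister where they stand. Finish with the hand clear of everything.

Things in the scene. Friction and masses are not known exactly. Their poses are not given: they have to be found in the camera images.
- crate: Small white plastic crate, 200 x 200 mm, 110 mm high to the rim, too heavy to move. Origin: centre of its underside, below the hinge line. The half of the lid on the crate's +x side (away from the robot) is fixed, 7 mm thick, flat top 117 mm above the counter, reaching to x = +105 mm. The hinged half (leaf) is on the -x side, towards the robot. Turned by up to 23 degrees either way.
- hinge (a point): Middle of the lid's hinge line, above the crate's centre, 117 mm above the counter; the hinge line runs along the crate's y
- leaf (a joint): Angle of the hinged half lid: 0 closed and level, pi/2 upright, pi folded over flat on the fixed half, at a stop. Starts at 0 to 0.3. A white panel 200 mm along the hinge, 7 mm thick, reaching 105 mm from the hinge; closed, its top is at 117 mm, its underside at 110 mm. About 0.17 kg; the friction hinge keeps it at any angle where it is left. Pushing it near the bar takes 2 to 4 N.
- leaf_bar (a point): Middle of the pull bar: a round bar 12 mm thick and 150 mm long, parallel to the hinge, joined to the leaf along its free edge, without a gap. This point lies on the bar's axis, 112 mm from the hinge line and level with the middle of the leaf's thickness (113 mm above the counter when closed). The bar juts out past the crate's wall, so a fingertip can push it up from outside and below.
- cup: white mug, 80 mm across, 65 mm high, beside the crate; leave it. Origin: centre of its underside
- tamper: dark steel coffee tamper, 58 mm across, 86 mm high, standing on its foot beside the crate; leave it. Origin: centre of its underside
- jug: steel milk jug with a handle, 86 mm across, 105 mm high; leave it. Origin: centre of its underside
- jar: glass jar, 70 mm across, 110 mm high; leave it. Origin: centre of its underside
- canister: steel canister, 90 mm across, 140 mm high; leave it. Origin: centre of its underside

How it is judged:
By the outcome, as a careful person would: the job done as asked, in the order asked, and still so for the second after the job is handed in, with the robot touching nothing.
It also fails if it takes over 45 s, if anything falls off the work surface, if the arm or the gripper's body presses on something with over 40 N, if the wrist force passes 120 N, or if a joint passes its speed limit or range.

### The arm

A 7-joint arm with a two-finger parallel gripper is mounted at the origin on the work surface. World frame = base frame: x ahead of the robot, y to its left, z up, the work surface at z = 0. Lengths are in m, angles in rad, forces in N, time in s.
With the tool pointing down it reaches from about 0.4 to 0.85 m from the base axis. Payload 4.5 kg.
Tool frame: the origin (TCP) lies at the very end of the fingers, on their centre line; the grasp point (between the pads) lies 19 mm behind it; y points along the fingers, x is the direction in which the jaws open and shut, and the axes are right-handed (so a half turn about y gives the same grasp; the last joint's range is limited). The gripper opens to 88 mm and grips with 3 to 60 N. Pads are 18 mm wide; open, the fingers measure 123 mm over their backs; the gripper's body (75 mm by 187 mm) begins 45 mm behind the grasp point.
Start: joints at [-1.198, 0.689, -0.195, 1.565, 0.157, 0.902, -0.215], TCP at [0.208, 0.59, 0.239] pointing down, gripper open.
Joint ranges: [-3.01, 3.01], [-0.46, 2.08], [-1.47, 1.51], [0.13, 2.56], [-1, 4.14], [0.04, 2.09], [-2.66, 2.66]. Speed limits (rad/s): [2.57, 2.57, 3.14, 3.14, 3.14, 3.14, 3.14].

### API

Orientations are given as a unit quaternion [x, y, z, w].
In Python, from plant import r gives the robot as it stands.
- The arm moves only by the shell command python3 -m inch 'ROWS' [OPENING] [FORCE]. ROWS is JSON, a list of rows, each a list of 6 numbers: the shift along the tool's x, y, z in mm, then the turn, a rotation vector about the tool's x, y, z in rad. In form: [[x, y, z, ax, ay, az], ...]. A call has 1 to 12 rows; each row shifts and turns the commanded pose from where the row before left it, along the tool's axes as they then stand; what a row does not reach is not made up. A row lasts 1/12 s, in which the tool goes at most 41.7 mm and 7.16 degrees, less where a joint would pass 70% of its speed; a pose out of reach is approached as far as the arm can. A call is refused whole if a number of a shift passes 41.7 or a number of a turn 0.125, either way. A call with a gripper value outside its range is refused whole. OPENING is the finger opening in mm, from 0 to 88.1, set as the call begins (- or left out, the last holds). The fingers move at their own pace and stop on an object; FORCE is the grip in N (left out, the last holds). Time passes only in rows, so rows that do not move let the fingers close. It gives the time, the measured TCP pose, the force and the opening at its end, in the units of the state.
- r.get_state(): the state, without advancing time (a new reading comes with each control period).
- r.snapshot(name): name is "scene" or "side" or "wrist"; returns a dict with "img" (420x560x3 uint8, red, green, blue), "range_z" (420x560 float32, m along the optical axis (not along the pixel's ray), 0 where there is no reading), "mtx" (3x3 intrinsics, pixels), "k1" (the pictures are not rectified: a ray, as slopes to the right and down, at radius r is drawn at 1 + k1 r^2 times it, then the intrinsics apply), "camera_from_world" (4x4, takes a point from world to camera coordinates); the wrist camera has in their place "tool_from_camera" (4x4, takes a point from camera to tool coordinates, whose origin is the TCP and whose axes are the tool frame's). Camera axes: x right, y down, z forward; pixel columns grow to the right and rows downward; lengths in m; the calibration is good to about 2 mm. A picture is of the moment at which its call begins: read the wrist's pose just before it.
- r.finish_job(): hands the job in, once; it reports no verdict.
The state is a dict: "clock": time; "q": joint angles; "qd": joint speeds; "joint_torque": joint torques, N m; "tool_pos": TCP position; "eef_rot": TCP orientation; "contact_force": force on the tool from outside, world axes, zero at the start; "moment": the same for the moment, N m; "opening": opening from 0.0 (shut) to 1.0 (fully open).
Only numpy, scipy, OpenCV 4.12 (cv2) and the standard library are available. Lean on these libraries where they do the work, as an engineer would, in place of code of your own. Each camera call takes 0.05 s, during which the arm holds its last target.

## Working session

There is one attempt and no reset: what is moved stays moved. The work goes in short steps, Python scripts to look and compute and a shell command to move; the robot and the scene stay as the last step left them, time stands still between calls to the robot, and variables do not carry over. Pictures are saved under pics/ and viewed, and the job is handed in when it is done.

```bash
ls; mkdir -p pics; python3 - <<'E'
from plant import r
import cv2
s=r.get_state(); print({k:s[k] for k in ('clock','tool_pos','eef_rot','contact_force','opening')})
for n in ("scene","side"):
    d=r.snapshot(n); cv2.imwrite(f"pics/{n}0.png",d["img"][:,:,::-1]); print(n,d["mtx"],d["k1"],d["camera_from_world"])
    import numpy as np; np.savez(f"{n}0.npz",**d)
E
```

```text
pics
{'clock': 0.0, 'tool_pos': array([0.207543  , 0.58889028, 0.23792276]), 'eef_rot': array([ 0.5775196 ,  0.40806708, -0.4090529 , -0.57673919]), 'contact_force': array([ 0.24179609,  0.21251971, -0.56876517]), 'opening': 1.0073060975096706}
scene [[411.74632257   0.         278.36489042]
 [  0.         411.74632257 208.47332026]
 [  0.           0.           1.        ]] -0.015055684395618994 [[ 0.15100694  0.98853083 -0.00192339 -0.09084006]
 [ 0.62293441 -0.09666922 -0.77627816 -0.25782013]
 [-0.76756083  0.11602524 -0.6303876   1.70383888]
 [ 0.          0.          0.          1.        ]]
side [[383.20623982   0.         274.92974077]
 [  0.         383.20623982 207.67959072]
 [  0.           0.           1.        ]] -0.030327496380707475 [[ 0.99496634 -0.09848073  0.01853453 -0.53745627]
 [-0.06208688 -0.75099576 -0.65738161  0.1032238 ]
 [ 0.07865877  0.65292182 -0.75332987  1.25949261]
 [ 0.          0.          0.          1.        ]]
```

View pics/scene0.png

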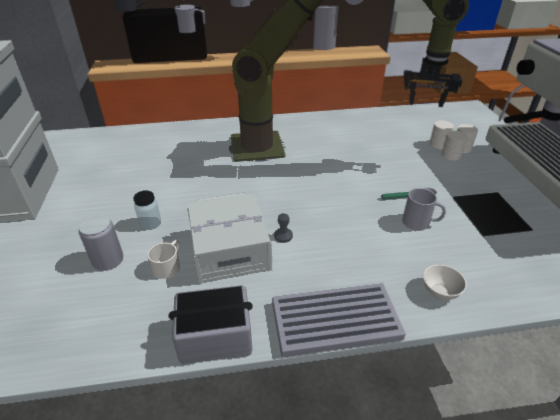

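View pics/side0.png

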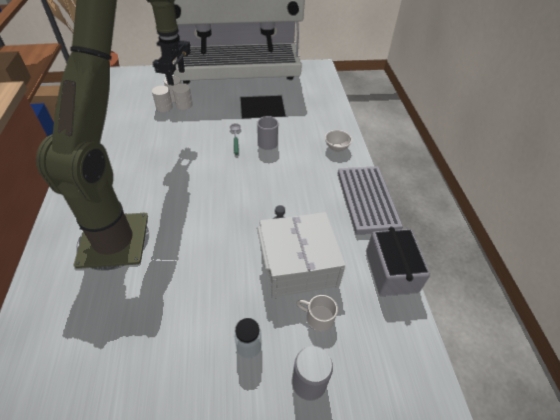

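The scene view shows the crate at about (230,235), with the leaf on the robot side at about (225,212). The tamper is at (284,228), the mug at (163,260) and a toaster behind the crate at (212,320). In the side view the crate is at (300,250). Next I'll fit the crate from the depth data.

```bash
cat > h.py <<'E'
import numpy as np, cv2
def cloud(d,T=None):
    M=d["mtx"];k=float(d["k1"]);h,w=d["range_z"].shape
    uu,vv=np.meshgrid(np.arange(w),np.arange(h))
    p=cv2.undistortPoints(np.stack([uu,vv],-1).reshape(-1,1,2).astype(float),M,np.array([k,0,0,0.])).reshape(h,w,2)
    z=d["range_z"].astype(float)
    P=np.concatenate([p*z[...,None],z[...,None]],-1)
    if T is None: T=np.linalg.inv(d["camera_from_world"])
    W=P@T[:3,:3].T+T[:3,3]
    W[z<=0]=np.nan
    return W
def proj(d,pts):
    C=np.array(d["camera_from_world"]); 
    o,_=cv2.projectPoints(np.array(pts,float),cv2.Rodrigues(C[:3,:3])[0],C[:3,3],d["mtx"],np.array([float(d["k1"]),0,0,0.]))
    return o.reshape(-1,2)
E
python3 - <<'E'
from h import *
for n in ("scene","side"):
    d=np.load(n+"0.npz"); W=cloud(d)
    X=W.reshape(-1,3); X=X[np.isfinite(X[:,0])]
    print(n,np.median(X[(abs(X[:,2])<.03),2]))
    m=(X[:,0]>.3)&(X[:,0]<.85)&(abs(X[:,1]+.08)<.35)&(X[:,2]>.02)&(X[:,2]<.3)
    # grid max heights cm
    g=np.zeros((28,36),int)
    for x,y,z in X[m]:
        i=int((x-.3)/.02);j=int((y+.43)/.02)
        if 0<=i<28 and 0<=j<36: g[i,j]=max(g[i,j],int(z*1000))
    print('      '+' '.join('%4d'%(-430+20*j) for j in range(36)))
    for i in range(28): print('%4d '%(300+20*i),' '.join('%4d'%v if v else '   .' for v in g[i]))
E
```

```text
scene 0.0006099255036204898
      -430 -410 -390 -370 -350 -330 -310 -290 -270 -250 -230 -210 -190 -170 -150 -130 -110  -90  -70  -50  -30  -10   10   30   50   70   90  110  130  150  170  190  210  230  250  270
 300     .    .    .    .    .    .    .    .    .    .    .    .    .    .    .    .    .    .    .    .    .    .    .    .    .    .    .    .    .    .    .    .    .    .    .    .
 320     .    .    .    .    .    .    .    .    .    .    .    .    .    .    .    .    .    .    .    .    .    .    .    .    .    .    .    .    .    .    .    .    .    .    .    .
 340     .    .    .    .    .    .    .    .    .    .    .    .    .    .    .    .    .    .    .    .    .    .    .    .    .    .    .    .    .    .    .    .    .    .    .    .
 360     .    .    .    .    .    .    .    .    .    .    .    .    .    .    .    .    .    .    .    .    .    .    .    .    .    .    .    .    .    .    .    .    .    .    .    .
 380     .    .    .    .    .    .    .    .    .    .    .    .    .    .    .    .    .    .    .    .    .    .    .    .    .    .    .  
[... 9043 characters left out ...]
 .    .    .    .    .    .    .    .    .    .    .    .    .    .    .    .    .    .    .    .    .    .    .    .    .    .    .    .    .
 800     .    .    .    .    .    .    .   71   96   82   91   95   96   78  103   86    .    .   27   33   34   31   33   35   31   31   32   31   36   32   32   33   31   33    .    .
 820     .    .    .    .    .    .    .  115  114  113  113  115  114  112  113  114    .    .   29   33   34   36   36   36   35   33   35   35   36   34   35   34   34   32    .    .
 840     .    .    .    .    .    .    .  113  115  113  114  113  115  114  113  112    .    .   33   33   32   34   33   36   36   34   34   35   33   35   35   32   37   31    .    .
```

```bash
python3 - <<'E'
from h import *
from scipy.optimize import minimize
for n in ("scene","side"):
    d=np.load(n+"0.npz"); W=cloud(d); X=W.reshape(-1,3); X=X[np.isfinite(X[:,0])]
    m=(X[:,0]>.44)&(X[:,0]<.75)&(X[:,1]>-.29)&(X[:,1]<-.02)&(X[:,2]>.112)&(X[:,2]<.14)
    P=X[m]
    # fixed half + leaf: yaw by minimizing extents (percentile)
    def ext(a):
        u=np.array([np.cos(a),np.sin(a)]);v=np.array([-u[1],u[0]])
        s=P[:,:2]@u;t=P[:,:2]@v
        return s,t
    best=min(np.arange(-.42,.42,.005),key=lambda a:np.ptp(np.percentile(ext(a)[1],[.7,99.3])))
    s,t=ext(best); print(n,'yaw',best,'s',np.percentile(s,[.2,.7,99.3,99.8]),'t',np.percentile(t,[.2,.7,99.3,99.8]))
    tc=np.mean(np.percentile(t,[.5,99.5]))
    u=np.array([np.cos(best),np.sin(best)]);v=np.array([-u[1],u[0]])
    # profile z vs s
    for lo in np.arange(s.min(),s.max(),.01):
        k=(s>=lo)&(s<lo+.01)
        if k.sum()>3: print('%.3f n%d z%.4f t %.3f %.3f'%(lo+.005,k.sum(),np.median(P[k,2]),t[k].min(),t[k].max()))
    print(rect:=cv2.minAreaRect((P[:,:2]*1000).astype(np.float32)))
E
```

```text
scene yaw 0.08500000000000046 s [0.4688786  0.47209625 0.69028728 0.69125971] t [-0.29561434 -0.2943783  -0.09713585 -0.09568324]
0.471 n83 z0.1251 t -0.271 -0.123
0.481 n146 z0.1232 t -0.296 -0.098
0.491 n152 z0.1227 t -0.297 -0.097
0.501 n153 z0.1223 t -0.294 -0.098
0.511 n155 z0.1215 t -0.295 -0.097
0.521 n159 z0.1207 t -0.296 -0.096
0.531 n158 z0.1204 t -0.296 -0.097
0.541 n162 z0.1198 t -0.295 -0.097
0.551 n174 z0.1192 t -0.295 -0.097
0.561 n163 z0.1188 t -0.296 -0.097
0.571 n167 z0.1185 t -0.294 -0.096
0.581 n144 z0.1190 t -0.295 -0.097
0.591 n209 z0.1181 t -0.296 -0.096
0.601 n174 z0.1177 t -0.294 -0.096
0.611 n176 z0.1170 t -0.295 -0.095
0.621 n174 z0.1173 t -0.295 -0.095
0.631 n185 z0.1177 t -0.293 -0.097
0.641 n189 z0.1171 t -0.295 -0.096
0.651 n193 z0.1174 t -0.295 -0.095
0.661 n187 z0.1174 t -0.293 -0.095
0.671 n199 z0.1174 t -0.294 -0.096
0.681 n209 z0.1176 t -0.295 -0.095
0.691 n167 z0.1162 t -0.293 -0.095
((593.3643188476562, -145.86956787109375), (227.63182067871094, 200.3608856201172), 5.486440181732178)
side yaw 0.10500000000000048 s [0.4607348  0.46186566 0.6818286
[... 270 characters left out ...]
0.111
0.525 n195 z0.1188 t -0.311 -0.108
0.535 n195 z0.1184 t -0.310 -0.110
0.545 n193 z0.1176 t -0.310 -0.109
0.555 n192 z0.1169 t -0.309 -0.108
0.565 n186 z0.1168 t -0.310 -0.109
0.575 n201 z0.1177 t -0.310 -0.110
0.585 n177 z0.1167 t -0.311 -0.110
0.595 n191 z0.1162 t -0.309 -0.109
0.605 n189 z0.1160 t -0.311 -0.109
0.615 n193 z0.1162 t -0.311 -0.108
0.625 n185 z0.1159 t -0.310 -0.110
0.635 n188 z0.1162 t -0.311 -0.109
0.645 n184 z0.1157 t -0.309 -0.111
0.655 n182 z0.1158 t -0.310 -0.107
0.665 n184 z0.1162 t -0.311 -0.113
0.675 n186 z0.1161 t -0.312 -0.110
0.685 n62 z0.1158 t -0.309 -0.110
((591.1715698242188, -148.10252380371094), (224.04832458496094, 204.4763946533203), 5.6718430519104)
```

```bash
python3 - <<'E'
from plant import r
import numpy as np
from scipy.spatial.transform import Rotation as R
s=r.get_state(); M=R.from_quat(s['eef_rot']).as_matrix(); print(M.round(3)); print([x for x in dir(r) if x[0]!='_'])
print('shift to (.42,.12,.28):',(M.T@(np.array([.42,.12,.28])-s['tool_pos'])*1000).round())
E
```

```text
[[ 0.332 -0.    -0.943]
 [ 0.943 -0.002  0.332]
 [-0.002 -1.    -0.   ]]
['Unreachable', 'finish_job', 'get_state', 'snapshot']
shift to (.42,.12,.28): [-372.  -41. -356.]
```

```bash
cat > st.py <<'E'
from plant import r
import numpy as np, json, sys
from scipy.spatial.transform import Rotation as R
s=r.get_state(); M=R.from_quat(s['eef_rot']).as_matrix()
open('log.jsonl','a').write(json.dumps([list(map(float,s['q'])),list(map(float,s['tool_pos'])),list(map(float,s['eef_rot']))])+'\n')
print('t%.2f'%s['clock'],'q',np.round(s['q'],3),'p',np.round(s['tool_pos'],4),'F',np.round(s['contact_force'],1),'open %.2f'%s['opening']); print(M.round(3).tolist())
E
python3 st.py
python3 -m inch '[[-26,-3,-25,0,0,0],[-26,-3,-25,0,0,0],[-26,-3,-25,0,0,0],[-26,-3,-25,0,0,0],[-26,-3,-25,0,0,0],[-26,-3,-25,0,0,0],[-26,-3,-25,0,0,0]]' 0 20; python3 st.py
python3 -m inch '[[-26,-3,-25,0,0,0],[-26,-3,-25,0,0,0],[-26,-3,-25,0,0,0],[-26,-3,-25,0,0,0],[-26,-3,-25,0,0,0],[-26,-3,-25,0,0,0],[-26,-3,-25,0,0,0]]'; python3 st.py
```

```text
t0.10 q [-1.198  0.69  -0.195  1.566  0.157  0.903 -0.215] p [0.2076 0.5889 0.238 ] F [ 0.3  0.2 -0.6] open 1.00
[[0.332, -0.0, -0.943], [0.943, -0.002, 0.332], [-0.002, -1.0, -0.0]]
clock: 0.68
tool_pos: [0.3126, 0.3578, 0.2596]
eef_rot: [0.577, 0.408, -0.409, -0.577]
contact_force: [1.2, 0.1, 0.5]
opening: 0.497
t0.68 q [-0.794  0.47  -0.234  1.975  0.161  0.714  0.107] p [0.3126 0.3578 0.2596] F [1.2 0.1 0.5] open 0.50
[[0.332, -0.0, -0.943], [0.943, -0.001, 0.332], [-0.001, -1.0, 0.0]]
clock: 1.27
tool_pos: [0.417, 0.128, 0.2808]
eef_rot: [-0.577, -0.408, 0.409, 0.577]
contact_force: [0.9, 0.1, -0.4]
opening: 0.005
t1.27 q [-0.228  0.39  -0.25   2.046  0.142  0.723  0.666] p [0.417  0.128  0.2808] F [ 0.9  0.1 -0.4] open 0.00
[[0.332, -0.0, -0.943], [0.943, -0.0, 0.332], [-0.0, -1.0, 0.0]]
```

```bash
cat > fit.py <<'E'
import json,numpy as np,itertools
from scipy.optimize import least_squares
from scipy.spatial.transform import Rotation as R
D=[json.loads(l) for l in open('log.jsonl')]
def fk(q,sg,L):
    h,L1,L2,Lw,a1,a2,a3,o1,o7=L
    T=R.identity();p=np.array([0,0,h])
    T=R.from_euler('z',sg[0]*q[0]+o1)
    p=p+T.apply([a1,0,0])
    T=T*R.from_euler('y',q[1]); T=T*R.from_euler('z',sg[1]*q[2]); p=p+T.apply([a2,0,L1])
    T=T*R.from_euler('y',q[3]); p=p+T.apply([-a2,0,0])
    T=T*R.from_euler('z',sg[2]*q[4]); p=p+T.apply([0,0,L2])
    T=T*R.from_euler('y',q[5]);p=p+T.apply([a3,0,0]); T=T*R.from_euler('z',sg[3]*q[6]+o7); p=p+T.apply([0,0,Lw])
    # tool frame: y = approach(z), x = local x -> z = x cross y
    M=T.as_matrix(); return p,np.stack([M[:,0],M[:,2],np.cross(M[:,0],M[:,2])],1)
def res(L,sg):
    o=[]
    for q,p,e in D:
        P,M=fk(q,sg,L); o+=list((P-p)*5); o+=list((M-R.from_quat(e).as_matrix()).ravel())
    return np.array(o+list(.01*(np.array(L)[4:7]))+[.01*(L[0]-.35)])
if __name__=='__main__':
    out=[]
    for sg in itertools.product([1,-1],repeat=4):
        for o1 in (0,np.pi):
          for o7 in (0,np.pi/2,np.pi,-np.pi/2):
            f=least_squares(res,[.35,.42,.42,.25,0,0,0,o1,o7],args=(sg,),max_nfev=60)
            out.append((f.cost,sg,f.x))
    out.sort(key=lambda a:a[0])
    for c,sg,x in out[:5]: print(c,sg,x.round(4))
    json.dump([out[0][1],list(out[0][2])],open('model.json','w'))
E
python3 fit.py
```

```text
7.769538174931102e-06 (-1, -1, -1, -1) [ 3.2460e-01  5.6570e-01  3.4170e-01  3.1080e-01  8.1000e-02 -5.0000e-04
  7.9300e-02 -4.0500e-02  3.1011e+00]
7.769538174931536e-06 (-1, -1, -1, -1) [ 3.2460e-01  5.6570e-01  3.4170e-01  3.1080e-01  8.1000e-02 -5.0000e-04
  7.9300e-02 -4.0500e-02 -3.1821e+00]
7.769538174940142e-06 (-1, -1, -1, -1) [ 3.2460e-01  5.6570e-01  3.4170e-01  3.1080e-01  8.1000e-02 -5.0000e-04
  7.9300e-02 -4.0500e-02  3.1011e+00]
0.002097096685189645 (-1, -1, -1, -1) [ 0.0984 -0.225  -0.2222 -0.1266 -0.3512  0.3302  0.4291  3.0378 -0.1038]
0.002097096685189826 (-1, -1, -1, -1) [ 0.0984 -0.225  -0.2222 -0.1266 -0.3512  0.3302  0.4291  3.0378 -0.1038]
```

```bash
cat > ik.py <<'E'
import json,numpy as np
from scipy.optimize import least_squares
from scipy.spatial.transform import Rotation as R
from fit import fk
sg,L=json.load(open('model.json'))
lo=np.array([-3.01,-.46,-1.47,.13,-1,.04,-2.66]);hi=np.array([3.01,2.08,1.51,2.56,4.14,2.09,2.66])
def ik(p,M,q0):
    def f(q):
        P,N=fk(q,sg,L); return np.concatenate([(P-p)*5,(N-M).ravel(),.0005*(q-q0)])
    s=least_squares(f,np.clip(q0,lo+.01,hi-.01),bounds=(lo,hi)); P,N=fk(s.x,sg,L)
    return s.x,np.linalg.norm(P-p),np.linalg.norm(N-M)
yaw=.096;u=np.array([np.cos(yaw),np.sin(yaw),0]);v=np.array([-u[1],u[0],0]);H=np.array([.5985,-.1465,.117])
def frame(a,x):
    a=a/np.linalg.norm(a);x=x-a*(x@a);x/=np.linalg.norm(x);return np.stack([x,a,np.cross(x,a)],1)
E
cat > try.py <<'E'
from ik import *
rng=np.random.default_rng(0)
z=np.array([0,0,1.])
def best(name,p,a,x):
    b=None
    for xs in (1,-1):
        M=frame(a,xs*x)
        for k in range(12):
            q0=lo+(hi-lo)*rng.random(7)
            q,e,g=ik(p,M,q0); c=e*5+g
            mar=np.min(np.minimum(q-lo,hi-q))
            if b is None or (c<.02 and (b[0]>.02 or mar>b[4])) or (b[0]>.02 and c<b[0]): b=(c,e,g,q,mar,xs)
    print(name,'pos err mm %.1f rot %.3f margin %.2f xs %d'%(b[1]*1000,b[2],b[4],b[5]),b[3].round(2))
for ph in (30,45,60,75):
    t=np.radians(ph); best('forward phi%d'%ph,H-.108*u-z*.025,np.cos(t)*u-np.sin(t)*z,v)
for ph in (30,45,60):
    t=np.radians(ph)
    best('from +y phi%d'%ph,H-.12*u+.05*v-z*.02,-np.cos(t)*v-np.sin(t)*z,u)
    best('from -y phi%d'%ph,H-.12*u-.05*v-z*.02,np.cos(t)*v-np.sin(t)*z,u)
E
python3 try.py
```

```text
forward phi30 pos err mm 101.1 rot 0.189 margin 0.00 xs 1 [ 0.45  1.64  0.5   2.56  4.14  2.09 -1.23]
forward phi45 pos err mm 100.4 rot 0.061 margin 0.00 xs 1 [ 0.18  1.62  1.08  2.56  4.14  2.09 -1.82]
forward phi60 pos err mm 34.8 rot 0.193 margin 0.00 xs 1 [ 0.77  1.3  -1.47  2.56  1.93  1.27 -0.21]
forward phi75 pos err mm 1.6 rot 0.009 margin 0.00 xs 1 [ 0.67  1.27 -1.47  2.56  1.75  1.31 -0.27]
from +y phi30 pos err mm 0.0 rot 0.000 margin 0.13 xs 1 [-0.26  1.34 -0.43  2.43  1.47  1.36 -2.31]
from -y phi30 pos err mm 0.0 rot 0.000 margin 0.77 xs 1 [ 0.93  1.31 -0.58  1.48 -0.21  1.17  0.79]
from +y phi45 pos err mm 0.0 rot 0.000 margin 0.06 xs 1 [-0.04  1.29 -0.82  2.5   1.46  1.49 -2.27]
from -y phi45 pos err mm 0.0 rot 0.000 margin 0.57 xs 1 [ 0.98  1.25 -0.9   1.59  0.22  0.98  0.31]
from +y phi60 pos err mm 0.0 rot 0.000 margin 0.06 xs -1 [ 0.17  1.27 -1.15  2.5   1.44  1.53  1.01]
from -y phi60 pos err mm 0.0 rot 0.000 margin 0.51 xs 1 [ 0.93  1.13 -0.96  1.75  0.49  0.84 -0.02]
```

```bash
cat > plan.py <<'E'
from ik import *
z=np.array([0,0,1.])
def Mphi(ph):
    t=np.radians(ph); return frame(np.cos(t)*v-np.sin(t)*z,u)
def W(X,Y,Z): return H+X*u+Y*v+np.array([0,0,Z-.117])
def bar(th):
    e=np.array([-np.cos(th),np.sin(th)]);n=np.array([np.sin(th),np.cos(th)])
    return np.array([0,.117])+.112*e-.0035*n,n
def elbow(q):
    T=R.from_euler('z',sg[0]*q[0]+L[7]);p=np.array([0,0,L[0]])+T.apply([L[4],0,0]);T=T*R.from_euler('y',q[1])*R.from_euler('z',sg[1]*q[2]);p=p+T.apply([L[5],0,L[1]])
    e=p;T=T*R.from_euler('y',q[3])*R.from_euler('z',sg[2]*q[4]);return e,p+T.apply([0,0,L[2]])
E
python3 - <<'E'
from plan import *
D=[json.loads(l) for l in open('log.jsonl')]
q=np.array(D[-1][0]);p=np.array(D[-1][1]);M=R.from_quat(D[-1][2]).as_matrix()
Mt=Mphi(45); rv=(R.from_matrix(M).inv()*R.from_matrix(Mt)).as_rotvec(); print('rotvec',rv.round(3))
tgt=W(-.20,-.066,.20); print('target',tgt,'shift tool now',(M.T@(tgt-p)*1000).round())
for k in range(1,11):
    Mk=M@R.from_rotvec(rv*k/10).as_matrix(); q,e,g=ik(p+(tgt-p)*k/10,Mk,q)
    if k%2==0: print(k,q.round(2),round(e*1000,1),round(g,3),[x.round(2) for x in elbow(q)])
for X,Y,Z,ph in [(-.18,-.066,.085,45),(-.125,-.066,.085,45),(-.1,-.066,.17,45),(-.04,-.066,.22,45),(-.04,-.05,.24,60),(-.04,-.05,.24,80),(0,-.05,.25,80),(.05,-.05,.22,80),(.1,-.05,.127,80),(.1,-.05,.2,80)]:
    q,e,g=ik(W(X,Y,Z),Mphi(ph),q); print(X,Z,ph,q.round(2),round(e*1000,1),round(g,3),[x.round(2) for x in elbow(q)])
E
```

```text
rotvec [ 0.697  1.074 -0.445]
target [ 0.40574716 -0.23136663  0.2       ] shift tool now [-343.   81. -109.]
2 [ 0.1   0.45 -0.34  2.06 -0.01  0.72  0.81] 0.0 0.0 [array([ 0.32, -0.05,  0.83]), array([0.52, 0.03, 0.57])]
4 [ 0.39  0.55 -0.4   2.05 -0.12  0.75  0.92] 0.0 0.0 [array([ 0.34, -0.16,  0.81]), array([ 0.53, -0.12,  0.53])]
6 [ 0.62  0.67 -0.4   1.98 -0.19  0.83  0.98] 0.0 0.0 [array([ 0.34, -0.27,  0.77]), array([ 0.53, -0.25,  0.48])]
8 [ 0.79  0.8  -0.38  1.88 -0.24  0.95  0.99] 0.0 0.0 [array([ 0.33, -0.36,  0.72]), array([ 0.51, -0.38,  0.43])]
10 [ 0.92  0.93 -0.33  1.75 -0.3   1.1   0.96] 0.0 0.0 [array([ 0.3 , -0.44,  0.66]), array([ 0.47, -0.49,  0.37])]
-0.18 0.085 45 [ 0.9   1.13 -0.32  1.71 -0.28  0.95  1.  ] 0.0 0.0 [array([ 0.35, -0.48,  0.57]), array([ 0.49, -0.49,  0.26])]
-0.125 0.085 45 [ 0.83  1.15 -0.31  1.58 -0.31  1.02  0.95] 0.0 0.0 [array([ 0.39, -0.46,  0.56]), array([ 0.55, -0.49,  0.26])]
-0.1 0.17 45 [ 0.79  1.03 -0.32  1.53 -0.34  1.17  0.87] 0.0 0.0 [array([ 0.38, -0.42,  0.62]), array([ 0.58, -0.48,  0.35])]
-0.04 0.22 45 [ 0.72  1.01 -0.31  1.35 -0.37  1.32  0.77] 0.0 0.0 [array([ 0.41, -0.38,  0.63]), array([ 0.64, -0.47,  0.4 ])]
-0.04 0.24 60 [ 0.61  0.84 -0.23  1.46 -0.29  1.17  0.69] 0.0 0.0 [array([ 0.4, -0.3,  0.7]), array([ 0.64, -0.39,  0.48])]
-0.04 0.24 80 [ 0.42  0.69 -0.06  1.58 -0.14  0.95  0.55] 0.0 0.0 [array([ 0.4 , -0.2 ,  0.76]), array([ 0.64, -0.29,  0.54])]
0 0.25 80 [ 0.38  0.73 -0.05  1.46 -0.14  1.04  0.51] 0.0 0.0 [array([ 0.42, -0.19,  0.75]), array([ 0.68, -0.28,  0.55])]
0.05 0.22 80 [ 0.34  0.83 -0.04  1.33 -0.14  1.07  0.48] 0.0 0.0 [array([ 0.46, -0.18,  0.71]), array([ 0.73, -0.28,  0.52])]
0.1 0.127 80 [ 0.31  0.99 -0.04  1.23 -0.15  1.    0.47] 0.0 0.0 [array([ 0.52, -0.19,  0.63]), array([ 0.78, -0.27,  0.43])]
0.1 0.2 80 [ 0.3   0.92 -0.03  1.17 -0.15  1.13  0.45] 0.0 0.0 [array([ 0.5 , -0.18,  0.67]), array([ 0.78, -0.27,  0.5 ])]
```

```bash
python3 -m inch '[[-34,2,-11,0,0,0],[-34,2,-11,0,0,0],[-34,2,-11,0,0,0],[-34,2,-11,0,0,0],[-34,2,-11,0,0,0],[-34,2,-11,0,0,0],[-34,2,-11,0,0,0],[-34,2,-11,0,0,0],[-34,2,-11,0,0,0],[-34,2,-11,0,0,0]]'; python3 st.py
python3 -m inch '[[0,0,0,0.058,0.0895,-0.037],[0,0,0,0.058,0.0895,-0.037],[0,0,0,0.058,0.0895,-0.037],[0,0,0,0.058,0.0895,-0.037],[0,0,0,0.058,0.0895,-0.037],[0,0,0,0.058,0.0895,-0.037]]'; python3 st.py
python3 -m inch '[[0,0,0,0.058,0.0895,-0.037],[0,0,0,0.058,0.0895,-0.037],[0,0,0,0.058,0.0895,-0.037],[0,0,0,0.058,0.0895,-0.037],[0,0,0,0.058,0.0895,-0.037],[0,0,0,0.058,0.0895,-0.037]]'; python3 st.py; python3 fit.py|head -2
python3 - <<'E'
from plan import *
D=[json.loads(l) for l in open('log.jsonl')]
q,p,e=D[-1];M=R.from_quat(e).as_matrix()
print('local',np.array([u,v,z])@(np.array(p)-H)*1000, 'rot left',(R.from_matrix(M).inv()*R.from_matrix(Mphi(45))).as_rotvec().round(3),elbow(q))
from h import *
for n in("scene","side"):
    X=cloud(np.load(n+"0.npz")).reshape(-1,3)
    k=(X[:,2]>.13)&(X[:,2]<.16)&(X[:,1]<-.4)&(X[:,0]>.4)&(X[:,0]<.85);print(n,'canister',X[k].min(0),X[k].max(0))
E
```

```text
clock: 2.1
tool_pos: [0.407, -0.2291, 0.2605]
eef_rot: [-0.577, -0.408, 0.409, 0.577]
contact_force: [0.8, 0.3, 0.3]
opening: 0.006
t2.10 q [ 0.568  0.459 -0.228  1.996  0.155  0.704  1.476] p [ 0.407  -0.2291  0.2605] F [0.8 0.3 0.3] open 0.01
[[0.332, -0.0, -0.943], [0.943, 0.0, 0.332], [0.0, -1.0, 0.0]]
clock: 2.6
tool_pos: [0.408, -0.2273, 0.2606]
eef_rot: [-0.508, -0.225, 0.239, 0.796]
contact_force: [-0.7, 0.3, -0.0]
opening: 0.004
t2.60 q [ 0.678  0.628 -0.181  1.727 -0.16   1.126  1.29 ] p [ 0.408  -0.2273  0.2606] F [-0.7  0.3 -0. ] open 0.00
[[0.785, -0.152, -0.601], [0.609, 0.37, 0.702], [0.116, -0.917, 0.382]]
clock: 3.1
tool_pos: [0.4079, -0.2275, 0.2603]
eef_rot: [-0.382, -0.017, 0.043, 0.923]
contact_force: [0.4, 0.5, -0.2]
opening: 0.004
t3.10 q [ 0.805  0.78  -0.112  1.629 -0.45   1.367  1.031] p [ 0.4079 -0.2275  0.2603] F [ 0.4  0.5 -0.2] open 0.00
[[0.996, -0.067, -0.064], [0.092, 0.705, 0.703], [-0.002, -0.706, 0.708]]
0.003104850101345781 (-1, -1, -1, -1) [ 0.3292  0.5086  0.2573  0.3113  0.1589 -0.0677 -0.0354 -0.0362  3.1077]
0.003104850101346097 (-1, -1, -1, -1) [ 0.3292  0.5086  0.2573  0.3113  0.1589 -0.0677 -0.0354 -0.0362 -3.1755]
local [-197.51625224  -62.40204985  143.3368705 ] rot left [-0.001 -0.004  0.001] (array([ 0.30672113, -0.35453514,  0.73817418]), array([ 0.44218377, -0.46286897,  0.54815358]))
scene canister [ 0.53818952 -0.54223806  0.13002754] [ 0.62400293 -0.45900724  0.1451329 ]
side canister [ 0.53239734 -0.54678284  0.13002103] [ 0.6197383  -0.46495886  0.14381334]
```

```bash
python3 - <<'E'
from plant import r
import cv2,numpy as np
for n in ("scene","side"):
    d=r.snapshot(n); cv2.imwrite(f"pics/{n}1.png",d["img"][:,:,::-1]); np.savez(n+"1.npz",**d)
E
cat > fit2.py <<'E'
import fit,json,numpy as np
from scipy.optimize import least_squares
E
```

```text
(no output)
```

View pics/scene1.png

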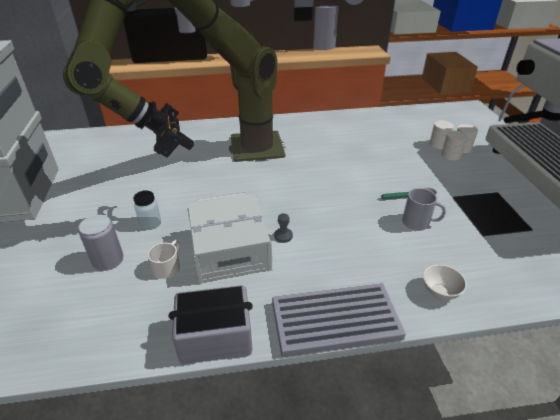

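View pics/side1.png

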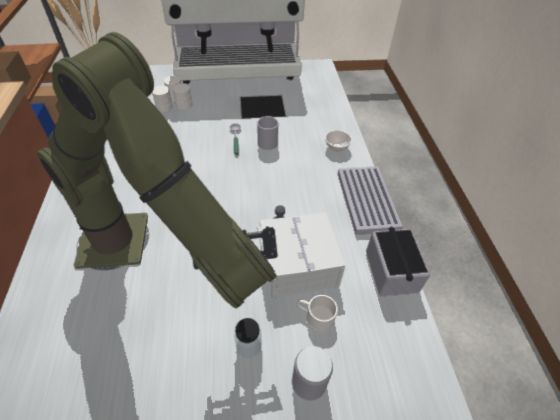

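The scene view shows the hand tilted at (165,130), with the fingers pointing towards +y at (190,148). The wrist joint is at (90,75), and the jar and canister are below and beyond it. I'll measure the wrist's clearance before lowering.

```bash
python3 - <<'E'
from h import *
for n in("scene","side"):
    W=cloud(np.load(n+"1.npz"));W0=cloud(np.load(n+"0.npz"))
    X=W.reshape(-1,3); k=(X[:,2]>.18)&(X[:,1]<-.15)&(X[:,0]>.2)
    P=X[k]; print(n)
    for y in np.arange(-.65,-.15,.04):
        s=P[(P[:,1]>=y)&(P[:,1]<y+.04)]
        if len(s)>5: print('y%.2f n%d x %.2f..%.2f z %.2f..%.2f'%(y,len(s),*np.percentile(s[:,0],[2,98]),*np.percentile(s[:,2],[2,98])))
    if n=="scene": print(W[75,90],W[125,165])
E
```

```text
scene
y-0.53 n126 x 0.40..0.45 z 0.45..0.52
y-0.49 n573 x 0.40..0.49 z 0.45..0.57
y-0.45 n1636 x 0.37..0.48 z 0.43..0.63
y-0.41 n1915 x 0.37..0.46 z 0.39..0.64
y-0.37 n1057 x 0.33..0.46 z 0.35..0.64
y-0.33 n692 x 0.33..0.51 z 0.30..0.63
y-0.29 n683 x 0.33..0.51 z 0.29..0.36
y-0.25 n222 x 0.20..0.50 z 0.26..0.61
y-0.21 n127 x 0.20..0.22 z 0.58..0.61
[ 0.46906596 -0.43178813  0.50682502] [ 0.44977331 -0.2839532   0.352798  ]
side
y-0.53 n1001 x 0.38..0.45 z 0.47..0.53
y-0.49 n3189 x 0.35..0.47 z 0.50..0.59
y-0.45 n3723 x 0.30..0.43 z 0.56..0.67
y-0.41 n3510 x 0.27..0.39 z 0.61..0.72
y-0.37 n4773 x 0.23..0.35 z 0.67..0.79
y-0.33 n3144 x 0.20..0.50 z 0.32..0.79
y-0.29 n643 x 0.20..0.50 z 0.33..0.80
y-0.25 n15 x 0.20..0.49 z 0.33..0.61
```

```bash
cat > loc.py <<'E'
from plan import *
from plant import r
s=r.get_state();M=R.from_quat(s['eef_rot']).as_matrix()
print('t%.2f local XYZ'%s['clock'],((np.array([u,v,z])@(s['tool_pos']-H))*1000+[0,0,117]).round(1),'F(uvz)',(np.array([u,v,z])@s['contact_force']).round(1),'phi %.1f'%np.degrees(np.arcsin(-M[2,1])),'ax',np.array([u,v,z])@M[:,0].round(3))
E
python3 -m inch '[[2.7,12.1,-12.6,0,0,0],[2.7,12.1,-12.6,0,0,0],[2.7,12.1,-12.6,0,0,0],[2.7,12.1,-12.6,0,0,0],[2.7,12.1,-12.6,0,0,0],[2.7,12.1,-12.6,0,0,0],[2.7,12.1,-12.6,0,0,0],[2.7,12.1,-12.6,0,0,0],[2.7,12.1,-12.6,0,0,0],[2.7,12.1,-12.6,0,0,0]]'; python3 loc.py
python3 - <<'E'
from plant import r
import cv2,numpy as np
for n in ("scene","side","wrist"):
    d=r.snapshot(n); cv2.imwrite(f"pics/{n}2.png",d["img"][:,:,::-1]); np.savez(n+"2.npz",**d)
E
```

```text
clock: 4.03
tool_pos: [0.4357, -0.2279, 0.0856]
eef_rot: [-0.384, -0.021, 0.046, 0.922]
contact_force: [0.4, -0.7, -0.5]
opening: 0.006
t4.03 local XYZ [-169.9  -65.4   85.6] F(uvz) [ 0.4 -0.7 -0.5] phi 45.2 ax [1.00009967 0.0051616  0.003     ]
```

View pics/scene2.png

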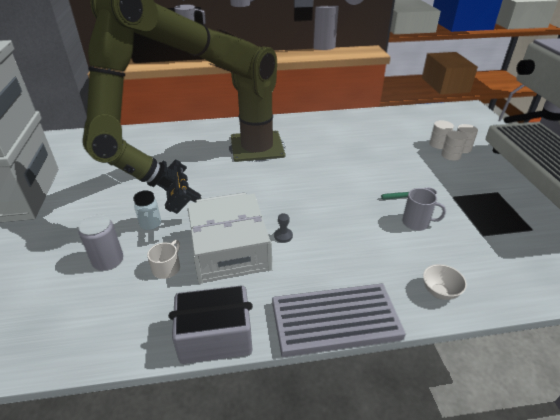

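View pics/wrist2.png

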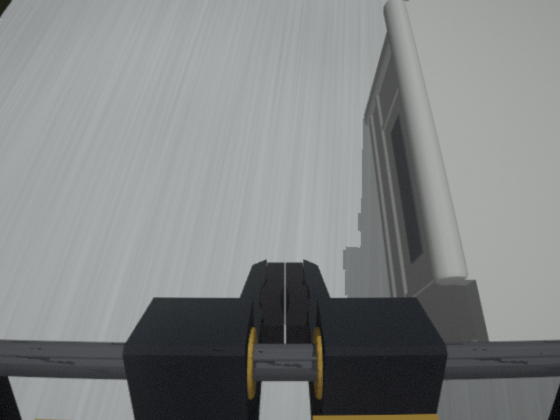

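The wrist view shows the shut fingertips at about (285,265). The bar runs from its near end at (455,280) to its far end at (397,5), to the right of the fingers. I'll measure the bar in tool coordinates.

```bash
python3 - <<'E'
from h import *
from plan import *
from plant import r
s=r.get_state();M=R.from_quat(s['eef_rot']).as_matrix()
d=np.load('wrist2.npz'); Wt=cloud(d,d['tool_from_camera']) 
G=np.array([u,v,z])
Wl=((Wt@M.T+s['tool_pos']-H)@G.T)*1000+[0,0,117]
# tip of finger in tool coords
for px in [(266,285),(275,280),(275,300),(300,250),(300,320)]: print('finger px',px,(Wt[px]*1000).round(1))
for row in range(20,290,30):
    L=Wl[row]; ok=(L[:,2]>95)&(L[:,2]<140)&(L[:,0]<-85)&(L[:,0]>-130)
    if ok.any():
        c=L[ok]; i=np.nanargmax(c[:,2]); j=np.nanargmin(c[:,0]); print(row,'n',ok.sum(),'top',c[i].round(1),'minX',c[j].round(1))
ok=(Wl[...,2]>108)&(Wl[...,2]<135)&(Wl[...,0]<-106)&(Wl[...,0]>-130)
P=Wl[ok]; print('bar pts',len(P),'Y range',np.percentile(P[:,1],[.5,1,99]),'X min',np.percentile(P[:,0],[.5,2]),'Z',np.percentile(P[:,2],[1,50,99]))
for y0 in (-75,-50,-25,0,25,50):
    k=(P[:,1]>y0)&(P[:,1]<y0+25)&(P[:,2]>110); 
    if k.sum()>20:
        A=np.c_[2*P[k][:,[0,2]],np.ones(k.sum())]; b=(P[k][:,[0,2]]**2).sum(1); c=np.linalg.lstsq(A,b,rcond=None)[0]; print(y0,k.sum(),'circle',c[:2].round(1),np.sqrt(c[2]+c[0]**2+c[1]**2).round(1))
E
```

```text
finger px (266, 285) [ -0.5  83.3 -34.2]
finger px (275, 280) [ -2.6 -11.2   9.2]
finger px (275, 300) [  5.5 -11.3   9.3]
finger px (300, 250) [ -8.8 -70.8  34.4]
finger px (300, 320) [  7.4 -70.9  34.5]
20 n 69 top [-115.3   53.5  128.4] minX [-120.1   62.1  122.1]
50 n 73 top [-112.8   32.1  128.5] minX [-119.3   38.8  122.7]
80 n 76 top [-114.4   13.4  128. ] minX [-119.8   18.8  122.7]
110 n 79 top [-114.6   -4.5  128.7] minX [-120.3    0.4  123.2]
140 n 85 top [-112.5  -19.4  128.1] minX [-120.   -16.2  123.7]
170 n 90 top [-113.7  -33.8  128.3] minX [-119.8  -30.2  122.8]
200 n 93 top [-113.4  -46.7  128.2] minX [-120.   -43.7  122.7]
230 n 95 top [-114.5  -58.7  128.6] minX [-120.   -56.   122.4]
260 n 101 top [-113.5  -69.8  128.7] minX [-119.8  -67.2  121.5]
bar pts 11382 Y range [-93.61219571 -92.42604153  69.83185198] X min [-120.05551448 -119.81644913] Z [118.85773841 125.81486141 128.48773568]
-75 2911 circle [-113.2  121.7] 6.2
-50 2259 circle [-113.2  121.5] 6.5
-25 1768 circle [-113.2  121.3] 6.5
0 1417 circle [-113.2  121.3] 6.5
25 1141 circle [-113.2  121.5] 6.4
50 862 circle [-113.2  121.1] 6.7
```

```bash
python3 - <<'E'
from h import *
d=np.load('wrist2.npz'); T=cloud(d,d['tool_from_camera'])*1000
k=(abs(T[...,0])<60)&(T[...,1]<3)&(T[...,1]>-80)&(T[...,2]>-30)&(T[...,2]<40)
P=T[k]
for y in range(-80,4,6):
    s=P[(P[:,1]>=y)&(P[:,1]<y+6)]
    if len(s)>3: print(y,len(s),'x',np.percentile(s[:,0],[1,99]).round(1),'z',np.percentile(s[:,2],[5,50,95]).round(1))
d=None
E
```

```text
-80 6742 x [-58.5  58.6] z [26.1 33.7 34.9]
-74 2348 x [-31.4  29.8] z [ 8.  34.3 34.9]
-68 159 x [-8.6  7. ] z [-9.4 -0.7  5.4]
-62 105 x [-8.6  7. ] z [-9.5 -4.5  0.1]
-56 108 x [-9.4  7.8] z [-8.9 10.8 11.7]
-50 1113 x [-10.1   8.5] z [ 3.3  7.3 11.4]
-44 607 x [-11.    9.3] z [ 8.9  9.7 11.2]
-38 1195 x [-11.3  59.7] z [ 9.1 19.2 26.2]
-32 1484 x [-15.8  59.6] z [ 9.2 18.4 31.6]
-26 1475 x [-15.3  59.4] z [ 5.5 11.4 37.5]
-20 887 x [-15.1  59.2] z [ 9.1 11.  39.5]
-14 523 x [-14.6  51.5] z [ 9.1 10.3 38. ]
-8 381 x [-14.2  12.4] z [ 9.1  9.8 11.3]
-2 69 x [-10.    8.7] z [ 9.   9.5 11. ]
```

```bash
python3 -m inch '[[7,0,0,0,0,0],[7,0,0,0,0,0],[7,0,0,0,0,0],[7,0,0,0,0,0],[6,0,0,0,0,0],[5,0,0,0,0,0],[4,0,0,0,0,0],[3,0,0,0,0,0],[0,0,0,0,0,0]]'|grep -v eef; python3 loc.py
python3 - <<'E'
from plant import r
import cv2,numpy as np
for n in ("side","wrist"):
    d=r.snapshot(n); cv2.imwrite(f"pics/{n}3.png",d["img"][:,:,::-1]); np.savez(n+"3.npz",**d)
E
```

```text
clock: 4.93
tool_pos: [0.481, -0.224, 0.086]
contact_force: [-0.3, 1.0, -0.5]
opening: 0.008
t4.93 local XYZ [-124.4  -65.9   86. ] F(uvz) [-0.2  1.1 -0.5] phi 45.1 ax [0.99971626 0.00118002 0.        ]
```

View pics/wrist3.png

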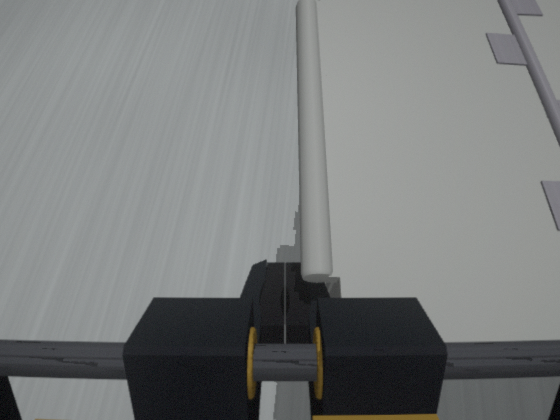

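The fingertips sit under the near end of the bar, which is at (315,275), and the force readings are close to zero. Now I'll compute the lifting arc.

```bash
cat > arc.py <<'E'
from plan import *
X0,Z0=-1.3,1.5
def tcp(th):
    b,n=bar(th); b=b*1000+[X0,Z0]; c=np.cos(2*th)
    C=b-6*n+np.array([3.5*max(c,0),5*max(-c,0)])
    return np.array([C[0]-14,C[1]-22])
if __name__=='__main__':
    p=np.array([-124.4,86.0])
    for th in np.arange(.06,1.6,.12):
        t=tcp(th); d=t-p; print('th%.2f tcp %s dX %.1f dZ %.1f  tool y %.1f z %.1f'%(th,t.round(1),*d,-.707*d[1],.707*d[1])); p=t
E
python3 arc.py
```

```text
th0.06 tcp [-124.2   93.7] dX 0.2 dZ 7.7  tool y -5.5 z 5.5
th0.18 tcp [-123.9  107.2] dX 0.3 dZ 13.5  tool y -9.5 z 9.5
th0.30 tcp [-122.2  120.5] dX 1.7 dZ 13.3  tool y -9.4 z 9.4
th0.42 tcp [-119.1  133.5] dX 3.1 dZ 13.0  tool y -9.2 z 9.2
th0.54 tcp [-114.6  145.9] dX 4.5 dZ 12.4  tool y -8.8 z 8.8
th0.66 tcp [-108.7  157.7] dX 5.9 dZ 11.7  tool y -8.3 z 8.3
th0.78 tcp [-101.6  168.5] dX 7.2 dZ 10.8  tool y -7.7 z 7.7
th0.90 tcp [-92.4 179.5] dX 9.2 dZ 10.9  tool y -7.7 z 7.7
th1.02 tcp [-82.  189.2] dX 10.3 dZ 9.8  tool y -6.9 z 6.9
th1.14 tcp [-70.7 197.6] dX 11.3 dZ 8.3  tool y -5.9 z 5.9
th1.26 tcp [-58.6 204.3] dX 12.1 dZ 6.7  tool y -4.8 z 4.8
th1.38 tcp [-45.9 209.3] dX 12.7 dZ 5.0  tool y -3.5 z 3.5
th1.50 tcp [-32.7 212.5] dX 13.2 dZ 3.2  tool y -2.3 z 2.3
```

First the approach to contact plus the first segment, up to θ≈0.30.

```bash
python3 -m inch '[[0,-1.9,1.9,0,0,0],[0,-1.8,1.8,0,0,0],[0.2,-1.8,1.8,0,0,0],[0.1,-2.5,2.5,0,0,0],[0.1,-3.5,3.5,0,0,0],[0.1,-3.5,3.5,0,0,0],[0,0,0,0,0,0]]'|grep -v eef; python3 loc.py
python3 -m inch '[[0.4,-2.6,2.6,0,0,0],[0.6,-3.4,3.4,0,0,0],[0.7,-3.4,3.4,0,0,0],[1,-3.1,3.1,0,0,0],[1,-3.1,3.1,0,0,0],[1.1,-3,3,0,0,0]]'|grep -v eef; python3 loc.py
python3 - <<'E'
from plant import r
import cv2,numpy as np
for n in ("side","wrist"):
    d=r.snapshot(n); cv2.imwrite(f"pics/{n}4.png",d["img"][:,:,::-1]); np.savez(n+"4.npz",**d)
E
```

```text
clock: 5.62
tool_pos: [0.4815, -0.2245, 0.1083]
contact_force: [-0.8, -0.5, -1.7]
opening: 0.004
t5.62 local XYZ [-124.   -66.4  108.3] F(uvz) [-0.9 -0.4 -1.7] phi 45.2 ax [0.99971626 0.00118002 0.001     ]
clock: 6.12
tool_pos: [0.4867, -0.2237, 0.134]
contact_force: [3.0, -1.7, -3.8]
opening: 0.006
t6.12 local XYZ [-118.7  -66.2  134. ] F(uvz) [ 2.8 -2.  -3.8] phi 45.2 ax [9.99620411e-01 1.84622761e-04 1.00000000e-03]
```

View pics/wrist4.png

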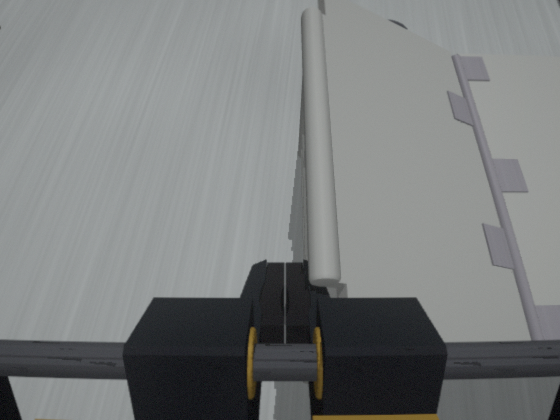

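View pics/side4.png

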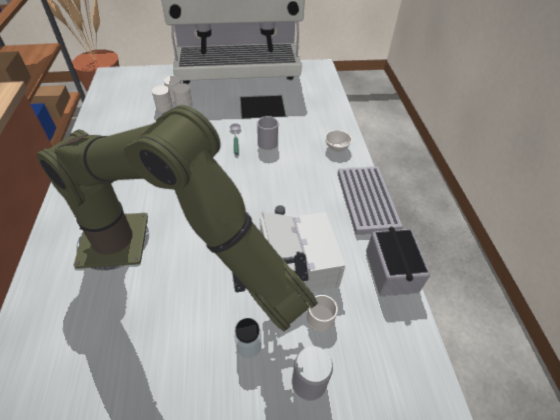

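```bash
cat > barm.py <<'E'
import sys
from h import *
from plan import *
from plant import r
def meas(d,s):
    M=R.from_quat(s['eef_rot']).as_matrix();G=np.array([u,v,z])
    T=cloud(d,d['tool_from_camera']); Wl=((T@M.T+s['tool_pos']-H)@G.T)*1000+[0,0,117]
    X=Wl[:260].reshape(-1,3); X=X[np.isfinite(X[:,0])]
    c=((np.array([u,v,z])@(s['tool_pos']-H))*1000+[0,0,117])
    X=X[(X[:,1]>-72)&(X[:,1]<72)]
    # robust circle search over theta
    best=None
    for th in np.arange(0,3.14,.01):
        b,n=bar(th); b=b*1000+[-1.3,1.5]
        dd=np.hypot(X[:,0]-b[0],X[:,2]-b[1]); k=(abs(dd-6)<1.2).sum()-2*(dd<4).sum()
        if best is None or k>best[0]: best=(k,th,b)
    return best,c
if __name__=='__main__':
    s=r.get_state(); d=r.snapshot('wrist'); b,c=meas(d,s)
    print('theta %.2f n%d bar %s tcp %s rel %s F %s'%(b[1],b[0],b[2].round(1),c.round(1),(b[2]-c[[0,2]]).round(1),(np.array([u,v,z])@s['contact_force']).round(1)))
    if len(sys.argv)>1: cv2.imwrite('pics/'+sys.argv[1]+'.png',d['img'][:,:,::-1])
E
python3 barm.py
```

```text
theta 0.44 n7482 bar [-104.1  163. ] tcp [-118.5  -66.1  134.4] rel [14.3 28.6] F [ 1.8 -2.8 -1.8]
```

```bash
python3 -m inch '[[1.4,-2.9,2.9,0,0,0],[1.6,-2.8,2.8,0,0,0],[1.7,-2.8,2.8,0,0,0],[1.9,-2.7,2.7,0,0,0],[2,-2.7,2.7,0,0,0],[2.2,-2.6,2.6,0,0,0],[2.4,-2.6,2.6,0,0,0],[2.4,-2.5,2.5,0,0,0],[2.5,-2.5,2.5,0,0,0]]'|grep -v eef; python3 barm.py w5
```

```text
clock: 7.02
tool_pos: [0.5037, -0.2216, 0.168]
contact_force: [1.0, -2.1, -3.5]
opening: 0.004
theta 0.77 n6572 bar [-84.1 194. ] tcp [-101.6  -65.7  168. ] rel [17.4 25.9] F [ 0.8 -2.2 -3.5]
```

View pics/w5.png

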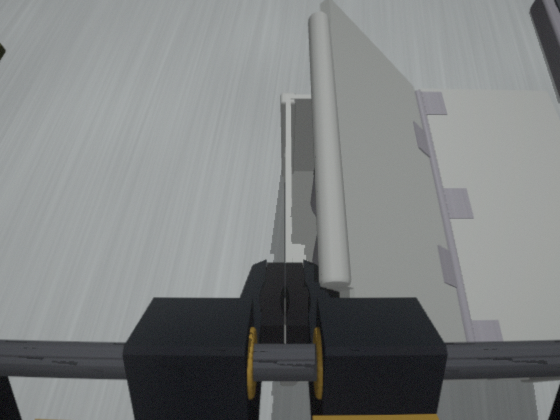

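The view shows the leaf tilted up about 45°, with the bar end at (335,280) resting on the right finger's edge. I'll continue the arc to θ≈1.26.

```bash
python3 -m inch '[[3.2,-2.7,2.7,0,0,0],[3.3,-2.6,2.6,0,0,0],[3.3,-2.5,2.5,0,0,0],[3.4,-2.4,2.4,0,0,0],[3.4,-2.3,2.3,0,0,0],[3.6,-2.2,2.2,0,0,0]]'|grep -v eef; python3 loc.py
python3 -m inch '[[3.7,-2.1,2.1,0,0,0],[3.8,-2,2,0,0,0],[3.8,-1.8,1.8,0,0,0],[4,-1.7,1.7,0,0,0],[4,-1.6,1.6,0,0,0],[4.1,-1.4,1.4,0,0,0]]'|grep -v eef; python3 barm.py w6
```

```text
clock: 7.57
tool_pos: [0.5241, -0.2192, 0.189]
contact_force: [-1.2, -0.9, -1.6]
opening: 0.004
t7.57 local XYZ [-81.  -65.2 189. ] F(uvz) [-1.2 -0.7 -1.6] phi 45.0 ax [0.99971626 0.00118002 0.        ]
clock: 8.07
tool_pos: [0.5477, -0.2172, 0.2037]
contact_force: [-2.4, 0.4, -1.5]
opening: 0.003
theta 1.27 n5395 bar [-37.8 224.4] tcp [-57.3 -65.5 203.7] rel [19.5 20.7] F [-2.3  0.6 -1.5]
```

View pics/w6.png

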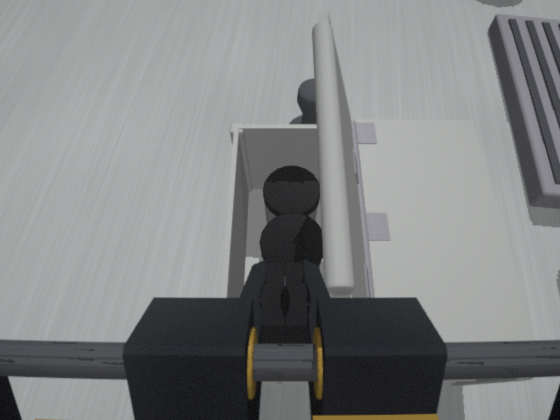

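θ is about 1.27. The bar end is at (340,285), beside the right finger, and the leaf is standing on its own friction. I'll back off slightly, tilt the tool nearly vertical and move inward along the bar.

```bash
python3 -m inch '[[-4,0,0,0,0,0],[-5,0,0,0,0,0],[0,0,0,-0.1,0,0],[0,0,0,-0.1,0,0],[0,0,0,-0.1,0,0],[0,0,0,-0.1,0,0],[0,0,0,-0.1,0,0],[0,0,0,-0.1,0,0],[0,0,0,0,0,0]]'|grep -v eef; python3 loc.py; python3 barm.py w7
python3 - <<'E'
from plan import *
from plant import r
s=r.get_state();M=R.from_quat(s['eef_rot']).as_matrix();G=np.array([u,v,z])
c=G@(s['tool_pos']-H)*1000+[0,0,117]
print('shift to (-66,-45,214):',(M.T@G.T@(np.array([-66,-45,214])-c)).round(1)); print('tool axes in crate frame\n',(G@M).round(3))
E
```

```text
clock: 8.87
tool_pos: [0.5392, -0.2126, 0.2052]
contact_force: [0.4, 2.5, 0.0]
opening: 0.004
t8.87 local XYZ [-65.4 -60.1 205.2] F(uvz) [0.6 2.4 0. ] phi 79.4 ax [1.00038723 0.00814779 0.003     ]
theta 1.28 n7247 bar [-36.8 224.8] tcp [-65.4 -60.1 205.2] rel [28.6 19.6] F [0.6 2.4 0. ]
shift to (-66,-45,214): [ 0.2 -6.1 18.8]
tool axes in crate frame
 [[ 1.     0.    -0.006]
 [ 0.006  0.185  0.983]
 [ 0.001 -0.983  0.185]]
```

View pics/w7.png

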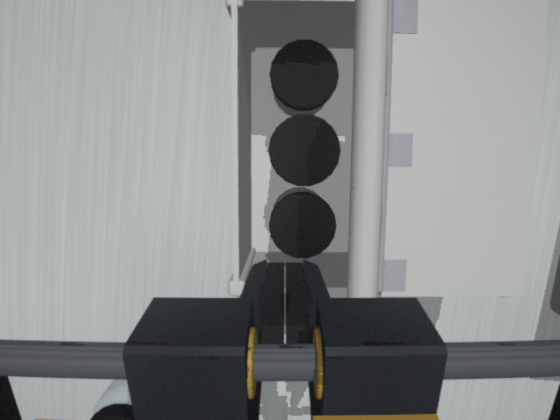

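```bash
python3 -m inch '[[0,-2,6.3,0,0,0],[0,-2,6.3,0,0,0],[0,-2,6.3,0,0,0],[0,0,0,0,0,0]]'|grep -v eef; python3 loc.py
cat > arc2.py <<'E'
from plan import *
import sys
X0,Z0=-1.3,1.5
T=[1.2,1.57,2.36,2.75,3.14]; OX=[-20,-20,-16.2,-8.5,-4]; OZ=[-10,-10,.2,6.2,7.6]
def tcp(th):
    b,n=bar(th); b=b*1000+[X0,Z0]; return b+[np.interp(th,T,OX),np.interp(th,T,OZ)]
p=None
for th in np.r_[np.arange(1.28,3.14,.12),3.14]:
    t=tcp(th)
    if p is not None: d=t-p; print('th%.2f tcp %s dX %.1f dZ %.1f  tool y %.1f z %.1f'%(th,t.round(1),*d,-.983*d[1],.185*d[1]))
    else: print(th,t.round(1))
    p=t
E
python3 arc2.py
```

```text
clock: 9.25
tool_pos: [0.5367, -0.2005, 0.2131]
contact_force: [0.2, 0.5, 0.6]
opening: 0.005
t9.25 local XYZ [-66.7 -47.8 213.1] F(uvz) [0.3 0.4 0.6] phi 79.4 ax [9.99620411e-01 1.84622761e-04 1.00000000e-03]
1.28 [-56.8 214.8]
th1.40 tcp [-43.8 218.3] dX 13.0 dZ 3.5  tool y -3.4 z 0.6
th1.52 tcp [-30.5 220.2] dX 13.3 dZ 1.9  tool y -1.9 z 0.4
th1.64 tcp [-16.7 221.4] dX 13.8 dZ 1.2  tool y -1.2 z 0.2
th1.76 tcp [ -2.8 221.6] dX 14.0 dZ 0.2  tool y -0.2 z 0.0
th1.88 tcp [ 10.9 220.3] dX 13.7 dZ -1.4  tool y 1.3 z -0.3
th2.00 tcp [ 24.2 217.3] dX 13.3 dZ -2.9  tool y 2.9 z -0.5
th2.12 tcp [ 36.8 213. ] dX 12.6 dZ -4.4  tool y 4.3 z -0.8
th2.24 tcp [ 48.7 207.2] dX 11.8 dZ -5.8  tool y 5.7 z -1.1
th2.36 tcp [ 59.5 200.1] dX 10.9 dZ -7.1  tool y 7.0 z -1.3
th2.48 tcp [ 71.1 192.1] dX 11.6 dZ -8.0  tool y 7.8 z -1.5
th2.60 tcp [ 81.4 183.1] dX 10.3 dZ -9.0  tool y 8.8 z -1.7
th2.72 tcp [ 90.4 173.3] dX 9.0 dZ -9.9  tool y 9.7 z -1.8
th2.84 tcp [ 97.1 161.6] dX 6.8 dZ -11.6  tool y 11.4 z -2.2
th2.96 tcp [102.1 149.1] dX 5.0 dZ -12.5  tool y 12.3 z -2.3
th3.08 tcp [105.6 136.3] dX 3.4 dZ -12.9  tool y 12.6 z -2.4
th3.14 tcp [106.7 129.8] dX 1.1 dZ -6.5  tool y 6.4 z -1.2
```

```bash
python3 -m inch '[[3,-0.6,0.1,0,0,0],[3,-0.6,0.1,0,0,0],[3,-0.5,0.1,0,0,0],[3.5,-1.1,0.2,0,0,0],[4.5,-1.1,0.2,0,0,0],[4.5,-1.1,0.2,0,0,0],[4.5,-0.7,0.1,0,0,0],[4.5,-0.6,0.1,0,0,0],[4.5,-0.6,0.1,0,0,0],[4.5,-0.4,0,0,0,0],[4.5,-0.4,0,0,0,0],[4.5,-0.4,0,0,0,0]]'|grep -v eef; python3 barm.py w8
```

```text
clock: 10.25
tool_pos: [0.5855, -0.1963, 0.2209]
contact_force: [-2.0, -0.5, -0.1]
opening: 0.001
theta 1.63 n5894 bar [  1.8 230.5] tcp [-17.7 -48.3 220.9] rel [19.5  9.6] F [-2.1 -0.3 -0.1]
```

View pics/w8.png

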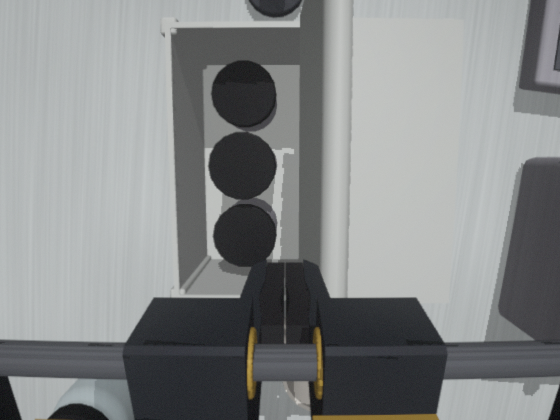

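The leaf is just past upright: its underside is at column 313 and the bar at column 337, right of the fingers. The contact force is a gentle 2 N. I'll continue over the top.

```bash
python3 -m inch '[[4.7,-0.1,0,0,0,0],[4.7,-0.1,0,0,0,0],[4.7,0,0,0,0,0],[4.7,0.4,-0.1,0,0,0],[4.6,0.4,-0.1,0,0,0],[4.6,0.5,-0.1,0,0,0],[4.5,0.9,-0.2,0,0,0],[4.5,1,-0.2,0,0,0],[4.4,1,-0.2,0,0,0]]'|grep -v eef; python3 loc.py
python3 -m inch '[[4.2,1.4,-0.3,0,0,0],[4.2,1.4,-0.3,0,0,0],[4.2,1.5,-0.3,0,0,0],[4,1.8,-0.4,0,0,0],[4,1.9,-0.4,0,0,0],[3.9,2,-0.4,0,0,0]]'|grep -v eef; python3 barm.py w9
```

```text
clock: 11.05
tool_pos: [0.6265, -0.1926, 0.2167]
contact_force: [-2.1, -0.1, -0.8]
opening: 0.004
t11.05 local XYZ [ 23.5 -48.6 216.7] F(uvz) [-2.1  0.1 -0.8] phi 79.5 ax [0.99971626 0.00118002 0.        ]
clock: 11.55
tool_pos: [0.6513, -0.1905, 0.2067]
contact_force: [-0.7, 0.5, -1.1]
opening: 0.006
theta 2.26 n5556 bar [ 67.2 207.2] tcp [ 48.3 -48.9 206.7] rel [18.9  0.5] F [-0.6  0.6 -1.1]
```

View pics/w9.png

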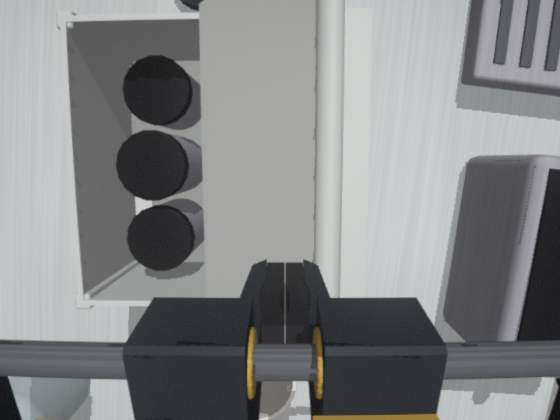

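```bash
python3 -m inch '[[3.7,2.1,-0.4,0,0,0],[3.7,2.2,-0.4,0,0,0],[3.8,2.3,-0.4,0,0,0],[3.9,2.6,-0.5,0,0,0],[3.9,2.6,-0.5,0,0,0],[3.8,2.7,-0.5,0,0,0]]'|grep -v eef; python3 barm.py
python3 -m inch '[[3.5,2.9,-0.5,0,0,0],[3.4,2.9,-0.6,0,0,0],[3.4,3,-0.6,0,0,0],[3.1,3.2,-0.6,0,0,0],[3,3.2,-0.6,0,0,0],[2.9,3.3,-0.6,0,0,0]]'|grep -v eef; python3 barm.py w10
```

```text
clock: 12.1
tool_pos: [0.6738, -0.1883, 0.1917]
contact_force: [-1.0, 0.1, -0.3]
opening: 0.007
theta 2.50 n6051 bar [ 86.3 188.3] tcp [ 70.9 -48.8 191.7] rel [15.4 -3.3] F [-1.   0.2 -0.3]
clock: 12.65
tool_pos: [0.6931, -0.1865, 0.1729]
contact_force: [-0.4, -0.4, 0.9]
opening: 0.003
theta 2.74 n6099 bar [100.4 165.5] tcp [ 90.3 -48.9 172.9] rel [10.1 -7.4] F [-0.4 -0.4  0.9]
```

View pics/w10.png

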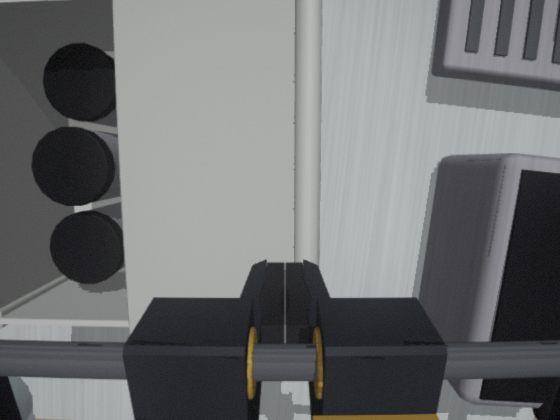

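```bash
python3 -m inch '[[2.4,3.7,-0.7,0,0,0],[2.3,3.7,-0.7,0,0,0],[2.2,3.8,-0.7,0,0,0],[1.8,4,-0.8,0,0,0],[1.7,4.1,-0.8,0,0,0],[1.6,4.1,-0.8,0,0,0]]'|grep -v eef; python3 barm.py
python3 -m inch '[[1.2,3.8,-0.7,0,0,0],[1.1,3.5,-0.7,0,0,0],[0.8,3,-0.6,0,0,0],[0.5,2.5,-0.5,0,0,0],[0,2.5,-0.5,0,0,0],[0,2,-0.4,0,0,0],[0,0,0,0,0,0]]'|grep -v eef; python3 barm.py w11; python3 loc.py
```

```text
clock: 13.2
tool_pos: [0.7046, -0.1855, 0.1488]
contact_force: [-0.6, -0.3, 0.5]
opening: 0.007
theta 2.97 n6086 bar [108.5 141.1] tcp [101.9 -49.  148.8] rel [ 6.5 -7.7] F [-0.6 -0.3  0.5]
clock: 13.83
tool_pos: [0.7081, -0.1853, 0.1312]
contact_force: [-0.0, 0.2, -0.1]
opening: 0.005
theta 3.13 n6064 bar [110.7 123.3] tcp [105.3 -49.1 131.2] rel [ 5.3 -7.9] F [ 0.   0.2 -0.1]
t13.88 local XYZ [105.3 -49.2 131.4] F(uvz) [ 0.4 -0.1 -0.2] phi 79.5 ax [0.99971626 0.00118002 0.        ]
```

View pics/w11.png

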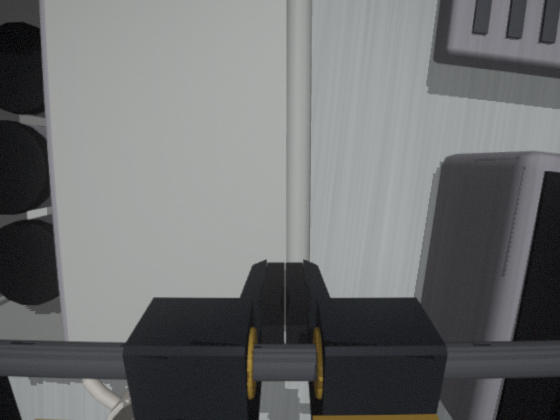

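The leaf is nearly flat and the bar at column 300 is under the fingertips. Now I'll press down gently until the stop shows in the force.

```bash
python3 -m inch '[[0,1,-0.2,0,0,0],[0,1,-0.2,0,0,0],[0,0,0,0,0,0]]'|grep -E 'pos|force'; python3 -m inch '[[0,1,-0.2,0,0,0],[0,0,0,0,0,0]]'|grep -E 'pos|force'; python3 barm.py
```

```text
tool_pos: [0.7082, -0.1854, 0.1296]
contact_force: [-0.3, -0.1, 0.7]
tool_pos: [0.7081, -0.1854, 0.1285]
contact_force: [0.8, 0.1, -0.2]
theta 3.05 n3624 bar [109.9 132.2] tcp [105.4 -49.2 128.5] rel [4.5 3.7] F [ 0.8  0.  -0.2]
```

```bash
for i in 1; do python3 -m inch '[[0,1,-0.2,0,0,0],[0,0.5,-0.1,0,0,0],[0,0,0,0,0,0]]'|grep -E 'pos|force'; done; python3 -m inch '[[0,0.7,-0.1,0,0,0],[0,0.5,-0.1,0,0,0],[0,0,0,0,0,0]]'|grep -E 'pos|force'; python3 barm.py w12
python3 - <<'E'
from h import *
from plan import *
from plant import r
s=r.get_state();d=r.snapshot('wrist');M=R.from_quat(s['eef_rot']).as_matrix();G=np.array([u,v,z])
T=cloud(d,d['tool_from_camera']); X=(((T@M.T+s['tool_pos']-H)@G.T)*1000+[0,0,117])[:260].reshape(-1,3)
for a in range(0,130,8):
    k=(X[:,0]>a)&(X[:,0]<a+8)&(abs(X[:,1])<80)&(X[:,2]>90)
    if k.sum()>20: print(a+4,k.sum(),np.percentile(X[k,2],[10,50,90]).round(1))
E
```

```text
tool_pos: [0.7083, -0.1854, 0.1279]
contact_force: [-0.3, 0.5, 5.2]
tool_pos: [0.7084, -0.1855, 0.1277]
contact_force: [-2.0, 1.4, 8.5]
theta 3.05 n3703 bar [109.9 132.2] tcp [105.6 -49.3 127.7] rel [4.3 4.5] F [-1.8  1.6  8.5]
4 3989 [123.8 124.6 125.5]
12 4613 [123.9 124.7 125.5]
20 4687 [123.9 124.7 125.5]
28 4665 [123.8 124.7 125.5]
36 4752 [123.8 124.7 125.5]
44 4739 [123.8 124.7 125.5]
52 4790 [123.8 124.7 125.5]
60 4801 [123.8 124.7 125.5]
68 4822 [123.9 124.6 125.5]
76 4835 [123.8 124.7 125.5]
84 4828 [123.8 124.6 125.5]
92 4837 [123.8 124.7 125.5]
100 4824 [123.8 124.7 125.5]
108 4934 [124.6 126.4 127.5]
116 2248 [122.9 125.4 126.8]
```

View pics/w12.png

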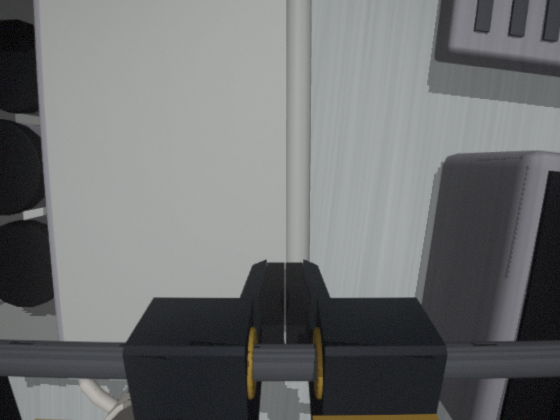

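The leaf's surface is level at 124.7 mm along its whole width, and the force rose to 8.5 N, so it is at the stop. I'll retreat straight up.

```bash
python3 -m inch '[[0,-2,0.4,0,0,0],[0,-4,0.8,0,0,0],[0,-10,2,0,0,0],[0,-15,3,0,0,0],[0,-20,4,0,0,0],[0,-20,4,0,0,0],[0,-20,4,0,0,0],[0,-20,4,0,0,0],[0,-15,3,0,0,0],[0,-10,2,0,0,0],[0,0,0,0,0,0],[0,0,0,0,0,0]]'|grep -v eef; python3 loc.py
python3 - <<'E'
from plant import r
import cv2,numpy as np
from h import *
from plan import *
G=np.array([u,v,z])
for n in ("scene","side"):
    d=r.snapshot(n); cv2.imwrite(f"pics/{n}9.png",d["img"][:,:,::-1]); np.savez(n+"9.npz",**d)
    X=((cloud(d)-H)@G.T*1000+[0,0,117]).reshape(-1,3)
    print(n,[(a+10,np.round(np.median(X[(X[:,0]>a)&(X[:,0]<a+20)&(abs(X[:,1])<70)&(X[:,2]>100)&(X[:,2]<150),2]),1)) for a in range(0,120,20)])
E
```

```text
clock: 15.95
tool_pos: [0.7078, -0.1836, 0.2647]
contact_force: [-0.1, -0.7, -0.7]
opening: 0.006
t15.95 local XYZ [105.3 -47.4 264.7] F(uvz) [-0.2 -0.7 -0.7] phi 79.5 ax [0.99971626 0.00118002 0.        ]
scene [(10, np.float64(124.1)), (30, np.float64(124.4)), (50, np.float64(124.3)), (70, np.float64(124.4)), (90, np.float64(124.4)), (110, np.float64(124.5))]
side [(10, np.float64(122.6)), (30, np.float64(122.9)), (50, np.float64(123.2)), (70, np.float64(123.0)), (90, np.float64(123.1)), (110, np.float64(123.8))]
```

View pics/scene9.png

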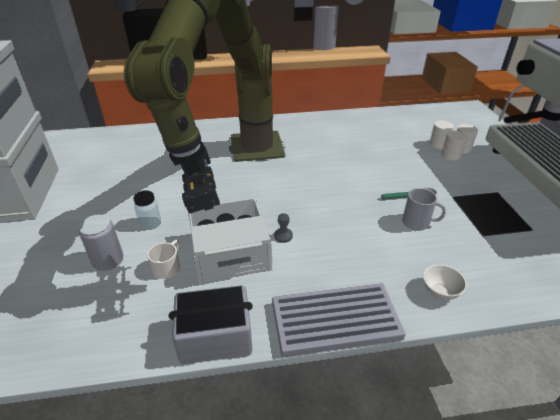

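View pics/side9.png

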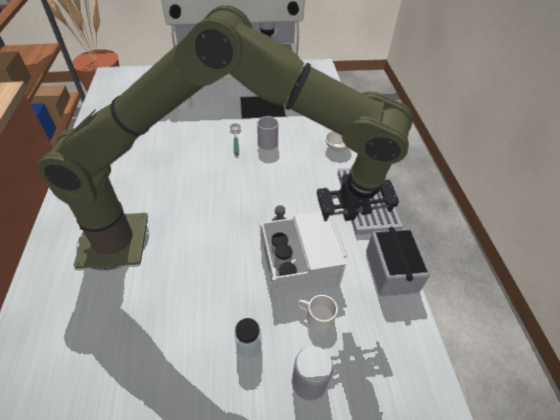

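The leaf lies flat on the fixed half, at about (230,238) in the scene view and (320,240) in the side view. The hand is clear above it. The cup, tamper, jar, jug and canister are at the same pixels as in the first pictures. Handing in.

```bash
python3 -c "
from plant import r
print(r.finish_job())"
```

```text
the job is handed in; nothing more can be done
None
```

The crate is open: the hinged half lid lies flat on the fixed half, and I handed the job in at about 16 s of the 45 s allowed.

**What I did:** With the gripper shut, I put the fingertips under the bar's -y end and lifted it along its arc at about 0.5 rad/s. At about 73° I backed off briefly, with the lid holding on its own friction, and tilted the tool nearly vertical. I then pushed the bar over the hinge and down to its stop.

**Last checks:**
- **Lid:** its surface read level, at 124.7 mm in the wrist camera, about 124.3 mm in the scene camera and about 123 mm in the side camera; the expected value is 124 mm.
- **Force:** the readings between moves stayed within about 5 N on the way over. They rose to 8.5 N when I pressed the lid onto its stop.
- **Hand:** it finished about 135 mm above the lid, with the force reading close to zero.
- **Other objects:** the cup, tamper, jug, jar and canister look unmoved in the before and after pictures. I did not measure their positions.

**One disagreement:** with the lid flat, my bar-angle estimate read 3.05 rad. I took that as a fitting error, because the flat depth readings and the force at the stop both say it is fully down.

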